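Press a drill bushing home in the drilling jig

ROBOT

A 6-joint arm with a two-finger parallel gripper is mounted at the origin on a cart in front of the work surface, level with it; the furniture and walls round the work are solid. World frame = base frame: x ahead of the robot, y to its left, z up, the work surface at z = 0. Lengths are in m, angles in rad, forces in N, time in s.
With the tool pointing down it reaches from about 0.275 to 0.725 m from the base axis. Payload 5.6 kg.
Tool frame: the origin (TCP) lies on the centre line of the jaws, within the pads' length; the fingertips stand 17 mm ahead of it and the grasp point (between the pads) lies 2 mm behind it (finger_overhang is the distance from the TCP to the fingertips, in m); z points along the fingers, y is the line along which they close (so a half turn about z gives the same grasp; the last joint's range is limited). The gripper opens to 85 mm and grips with 20 to 120 N. Pads are 22 mm wide; open, the fingers measure 114 mm over their backs; the gripper's body (76 mm by 85 mm) begins 54 mm behind the grasp point. The pads swing forward as they close: fully open they stand 13 mm farther back than shut.
Start: joints at [-0.941, 0.255, 0.108, 0, -1.424, -0.285], TCP at [0.186, -0.518, 0.248] pointing down, gripper open.
Joint ranges: [-2.95, 2.95], [-1.21, 1.97], [-1.09, 1.5], [-2.87, 1.71], [-2.94, -0.07], [-3.05, 3.05]. Speed limits (rad/s): [2.57, 2.57, 3.14, 3.14, 3.14, 3.14].

INTERFACE

Orientations are given as a unit quaternion [w, x, y, z].
In Python, from bench import state, capture, finish_job, finger_overhang gives the robot as it stands.
- The arm moves only by the tool carry_out, never from a script. Its argument "commands" is a list of rows, each an object with "translation": the shift along the tool's x, y, z in units of 40 mm (1.0 is 40 mm), a list of three; "spin": the turn about the tool's z in units of 10 degrees (1.0 is 10 degrees); "fingers": the opening, from 0 (shut) to 1 (fully open). In form: [{"translation": [x, y, z], "spin": spin, "fingers": fingers}, ...]. A call has 1 to 10 rows; each row shifts and turns the commanded pose from where the row before left it, along the tool's axes as they then stand; what a row does not reach is not made up. A row lasts 1/8 s, in which the tool goes at most 62.5 mm and 10.7 degrees, less where a joint would pass 70% of its speed; a pose out of reach is approached as far as the arm can. A call is refused whole if a number of a shift passes 1 or a number of a turn 1, either way. A call with a gripper value outside its range is refused whole. The fingers move at their own pace and stop on an object; "grip_force" is the grip in N (left out, the last holds). Time passes only in rows, so rows that do not move let the fingers close. It gives the time, the measured TCP pose, the force, the opening and the grip force at its end, in the units of the state.
- state(): the state, without advancing time (a new reading comes with each control period).
- capture(name): name is "side" or "top"; returns a dict with "img" (384x512x3 uint8, red, green, blue), "camera_matrix" (3x3 intrinsics, pixels), "k1" (the pictures are not rectified: a ray, as slopes to the right and down, at radius r is drawn at 1 + k1 r^2 times it, then the intrinsics apply), "xyz" and "rotation" of the camera in the world. Camera axes: x right, y down, z forward; pixel columns grow to the right and rows downward; lengths in m; the calibration is good to about 2 mm. A picture is of the moment at which its call begins. There is no depth.
- finish_job(): hands the job in; it is judged then, once.
The state is a dict: "time_s": time; "qpos": joint angles; "qvel": joint speeds; "joint_torque": joint torques, N m; "position": TCP position; "orientation": TCP orientation; "ft_force": force on the tool from outside, world axes, zero at the start; "torque": the same for the moment, N m; "opening": opening from 0.0 (shut) to 1.0 (fully open); "finger_force": force on a finger pad.
Only numpy, scipy, OpenCV 4.12 (cv2) and the standard library are available. Lean on these libraries where they do the work, as an engineer would, in place of code of your own. Each camera call takes 0.05 s, during which the arm holds its last target. There are 200 camera calls.

TASK

Take the larger of the two headed brass bushings out of the wooden rack and press it, nose first, into the bore of the aluminium guide block on the drilling jig until its shoulder sits flat on the block all round, then let go of it. The fit is tight and the block is clamped somewhat off the middle of its base, so find the bore gently by feel and press firmly but steadily, never ramming or forcing. Leave the slimmer bushing, the wax tin between rack and jig, and the pale offcut where they are.

Things in the scene. Friction and masses are not known exactly. Their poses are not given: they have to be found in the camera images.
- bushing: Larger brass headed bushing, upright, 44 mm tall, 0.14 kg. Origin: centre of its nose's lower end, z up. Nose 24 mm across, 26 mm long, tip tapered (21 mm at the end, full size 5 mm up). Head above: 38 mm across, 18 mm high, the part to grip; 12 mm hole down the middle. At the start it stands nose down in one of the rack's holes, shoulder on the rack, only the head showing.
- bushing_shoulder (a point): Centre of the flat underside of the larger bushing's head (its shoulder), 26 mm above the nose's lower end. The nose drops freely 11 mm into the bore; then spring strips in its wall grip it: up to 25 N to press past 11 to 18 mm, then about 10 N, rising sharply as the shoulder bottoms. Forcing: landing on the block or pressing with over about 35 N.
- slim_bushing: Slimmer brass headed bushing, a bystander: same lengths, but nose 16 mm and head 28 mm across. Origin: centre of its nose's lower end. Stands in the other rack hole.
- rack: Wooden rack fixed to the bench, 44 mm (x) by 112 mm (y), 34 mm high, with two 27 mm holes 30 mm either side of its middle along y. Origin: centre of its underside. Which bushing stands in which hole varies.
- jig: Drilling jig fixed to the bench. Origin: centre of the underside of its dark steel base, 102 mm (x) by 134 mm (y), 12 mm thick. On it a steel cross plate, 74 x 108 mm, its top 20 mm above the bench, and on that an aluminium guide block 70 x 70 mm, sides parallel to the jig's x and y, top face 60 mm above the bench. Plate and block are clamped tight where the last job left them.
- jig_datum (a point): Point over the middle of the jig's base, level with the block's flat top face (60 mm above the bench), axes as the jig's, z up. NOT the bore: the block, with its bore (vertical, 26 mm across, right through, exactly in the block's middle), is clamped off this point by an unknown 0 to 10 mm either way along x and likewise along y; no reading shows it.
- wax_tin: Bystander: round tin of wax, 70 mm across, 24 mm high; origin at the centre of its underside.
- scrap_block: Bystander: pale wood offcut, 45 x 90 x 30 mm; origin at the centre of its underside.

How it is judged:
By the outcome, as a careful person would: the job done as asked, in the order asked, and still so for the second after the job is handed in, with the robot touching nothing.
It also fails if it takes over 64 s, if anything falls off the work surface, if the arm or the gripper's body presses on something with over 40 N, if the wrist force passes 120 N, or if a joint passes its speed limit or range.

## Working session

There is one attempt and no reset: what is moved stays moved. The work goes in short steps, Python scripts to look and compute and a tool call to move; the robot and the scene stay as the last step left them, time stands still between calls to the robot, and variables do not carry over. Pictures are saved under pics/ and viewed, at most 10 in all, crops included, and the job is handed in when it is done.

Besides the shell and the picture viewer there is one more tool, called after "Request:" as name(argument=value, ...) on one line, values as JSON. carry_out: Moves the arm, as the interface text tells. Its arguments: {"type":"object","properties":{"commands":{"type":"array","items":{"type":"object","properties":{"translation":{"type":"array","items":{"type":"number"}},"spin":{"type":"number"},"fingers":{"type":"number"}}}},"grip_force":{"type":"number"}},"required":["commands"]}

```bash
mkdir -p pics; cat > h.py <<'E'
import numpy as np, cv2
from bench import state, capture, finish_job, finger_overhang
def save(c,name,box=None,s=1):
    im=c["img"]
    if box: im=im[box[1]:box[3],box[0]:box[2]]
    cv2.imwrite(name,cv2.resize(im,None,fx=s,fy=s,interpolation=cv2.INTER_CUBIC)[:,:,::-1])
def dist(c): return np.array([c["k1"],0,0,0.])
def ray(c,uv,z):
    K=np.array(c["camera_matrix"]);R=np.array(c["rotation"]);p=np.array(c["xyz"])
    n=cv2.undistortPoints(np.array([[uv]],float),K,dist(c))[0,0]
    d=R@np.array([n[0],n[1],1]); return p+d*(z-p[2])/d[2]
def proj(c,P):
    R=np.array(c["rotation"]);p=np.array(c["xyz"])
    q=(np.atleast_2d(P)-p)@R
    return cv2.projectPoints(q.reshape(-1,1,3),np.zeros(3),np.zeros(3),np.array(c["camera_matrix"]),dist(c))[0][:,0]
E
python3 - <<'E'
from h import *
s=state()
for k in s: print(k,np.round(s[k],3))
print(finger_overhang)
for n in("top","side"):
    c=capture(n); save(c,f"pics/{n}0.png",None,1.5); print(n,np.round(c["camera_matrix"],1).tolist(),c["k1"],np.round(c["xyz"],3),np.round(c["rotation"],3).tolist())
E
```

```text
time_s 0.0
qpos [-0.941  0.256  0.107 -0.    -1.424 -0.285]
qvel [-0.001  0.001 -0.     0.    -0.     0.   ]
joint_torque [-0.0000e+00 -3.8663e+01  2.3793e+01  5.3650e+00 -6.0000e-03 -0.0000e+00]
position [ 0.186 -0.517  0.247]
orientation [-0.    -0.172  0.985  0.001]
ft_force [ 0.301  0.077 -0.166]
torque [ 0.029  0.019 -0.016]
finger_force 0.0
opening 0.999
0.017
top [[366.1, 0.0, 253.0], [0.0, 366.1, 197.6], [0.0, 0.0, 1.0]] -0.029896366387374956 [0.47  0.183 0.912] [0.018, -0.703, 0.711, -0.015]
side [[450.7, 0.0, 261.5], [0.0, 450.7, 198.6], [0.0, 0.0, 1.0]] -0.07586423156118464 [ 0.429 -0.599  0.479] [-0.526, 0.849, -0.031, 0.029]
```

View pics/top0.png

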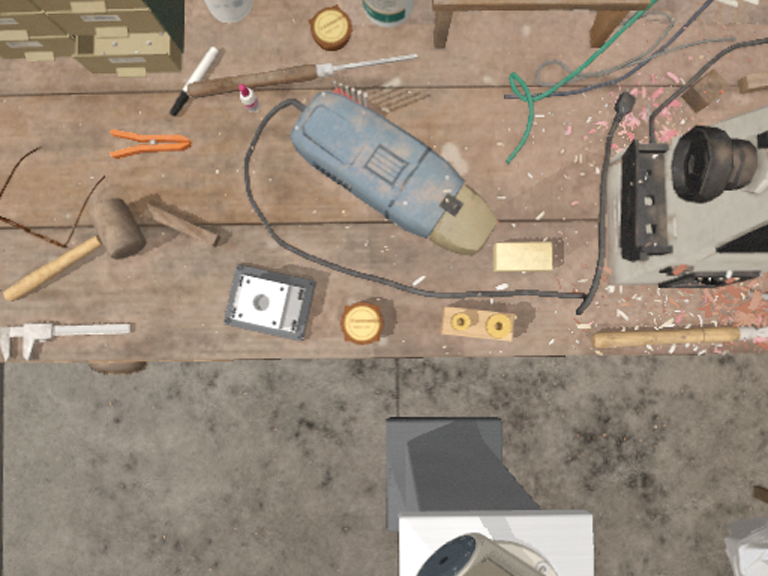

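View pics/side0.png

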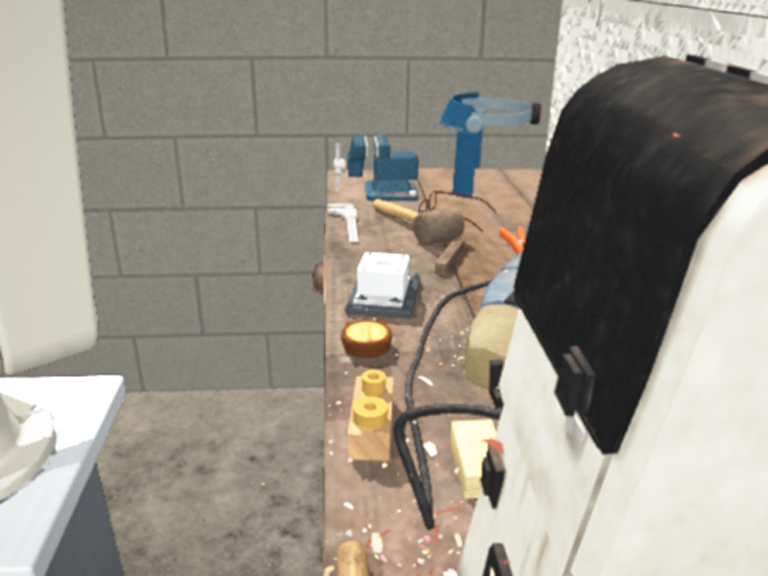

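Top view (1.5x): larger bushing at (499,325), slim at (460,321), bore at about (262,302), wax tin at (362,323). "rotation" is a quaternion, so I'll fix the helper and enlarge.

```bash
sed -i 's/^import numpy as np, cv2/import numpy as np, cv2\nfrom scipy.spatial.transform import Rotation as Ro/; s/np.array(c\["rotation"\])/Ro.from_quat(np.roll(c["rotation"],-1)).as_matrix()/' h.py
python3 - <<'E'
from h import *
c=capture("top")
a=c["img"][168:238,140:220]; b=c["img"][190:240,285:365]
u=lambda i:cv2.resize(i,None,fx=8,fy=8,interpolation=cv2.INTER_CUBIC)
# stack would exceed 600; save separately
cv2.imwrite("pics/jig.png",u(a)[:,:,::-1]); cv2.imwrite("pics/rack.png",u(b)[:,:,::-1])
for n,uv,z in(("big",(499/1.5,325/1.5),.052),("slim",(460/1.5,321/1.5),.052),("bore",(262/1.5,302/1.5),.06)): print(n,ray(c,uv,z))
E
```

```text
big [0.46329835 0.00048017 0.052     ]
slim [0.47025245 0.0614307  0.052     ]
bore [0.50314507 0.36982019 0.06      ]
```

View pics/jig.png

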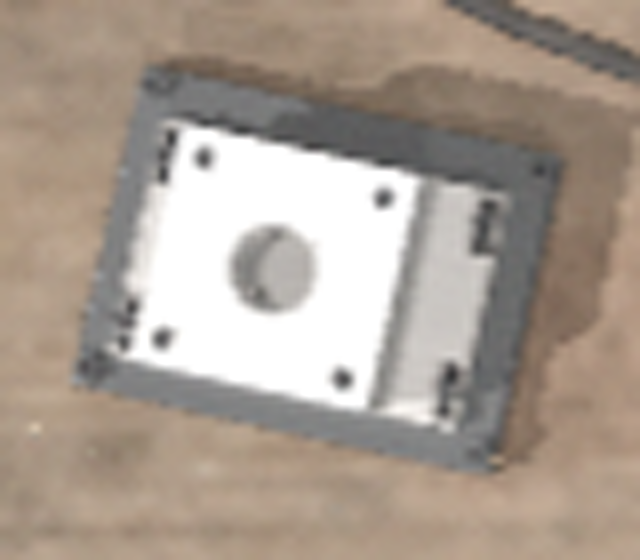

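View pics/rack.png

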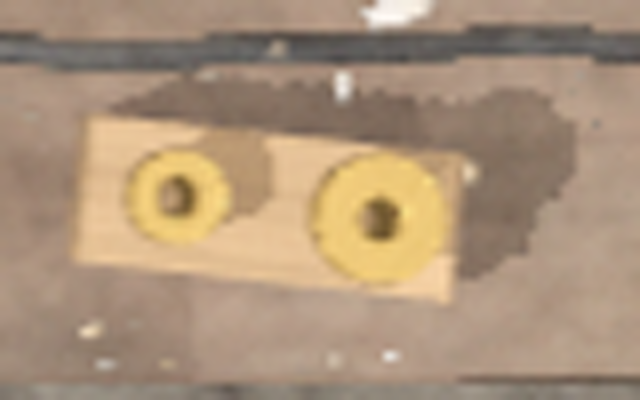

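Jig crop: bore centre (273,268), screws at (204,158),(383,198),(343,378),(162,338), whose mean is also (273,268). Rack crop: big head centre (380,219), slim (178,196).

```bash
python3 - <<'E'
from h import *
c=capture("top"); d=capture("side")
J=lambda u,v:(140+(u+.5)/8-.5,168+(v+.5)/8-.5)
K=lambda u,v:(285+(u+.5)/8-.5,190+(v+.5)/8-.5)
bore=ray(c,J(273,268),.06); big=ray(c,K(380,219),.052); slim=ray(c,K(177,196),.052)
print(bore,big,slim,"sep",np.linalg.norm(big-slim))
sc=[ray(c,J(*p),.06) for p in((204,158),(383,198),(343,378),(162,338))]
print("screw sides",[np.linalg.norm(sc[i]-sc[i-1]).round(4) for i in range(4)], "jig ang",np.degrees(np.arctan2(*(sc[0]-sc[3])[1::-1])),np.degrees(np.arctan2(*(sc[1]-sc[2])[1::-1])))
r=slim-big; print("rack y dir deg",np.degrees(np.arctan2(r[1],r[0])))
co=[ray(c,J(*p),.012) for p in((145,70),(562,155),(498,470),(75,382))]; print("base ctr",np.mean(co,0))
co=[ray(c,K(*p),.034) for p in((88,115),(462,155),(450,302),(75,262))]; print("rack ctr",np.mean(co,0),np.linalg.norm(co[0]-co[1]),np.linalg.norm(co[1]-co[2]))
print("side proj*1.5",proj(d,[big,slim,bore])*1.5+.25)
s=state();M=Ro.from_quat(np.roll(s["orientation"],-1)).as_matrix();print(M.round(3)); print(np.degrees(np.arctan2(M[1,1],M[0,1])))
a=d["img"][160:220,215:295]; b=d["img"][235:310,220:280]
cv2.imwrite("pics/sj.png",np.hstack([cv2.resize(a,None,fx=5,fy=5,interpolation=2),cv2.resize(b,None,fx=5,fy=5,interpolation=2)[:300]])[:,:,::-1])
E
```

```text
[0.50380313 0.37211407 0.06      ] [0.46268026 0.00191327 0.052     ] [0.47010539 0.06138436 0.052     ] sep 0.05993282120802464
screw sides [np.float64(0.0539), np.float64(0.0539), np.float64(0.0537), np.float64(0.0543)] jig ang -13.180313321177875 -12.72132233138514
rack y dir deg 82.88328721790037
base ctr [0.50532466 0.36837581 0.012     ]
rack ctr [0.46608157 0.03138626 0.034     ] 0.11278658668067593 0.04414946768099165
side proj*1.5 [[370.45175478 404.82435751]
 [374.03760656 374.67736221]
 [383.77843188 261.67254584]]
[[-0.941 -0.338 -0.   ]
 [-0.338  0.941  0.001]
 [ 0.     0.001 -1.   ]]
109.75415913170937
```

View pics/sj.png

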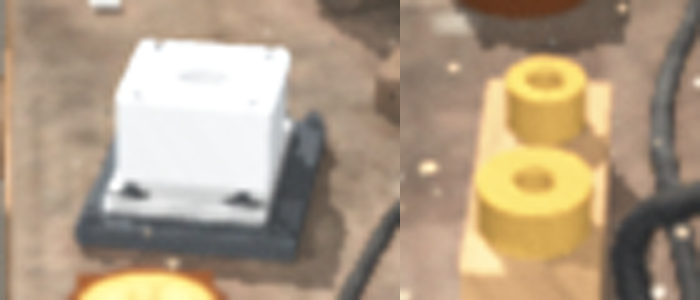

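Both cameras agree to about 1.5 px and every size check fits: screw sides are equal, hole spacing is 59.9 mm, and the rack measures 113x44 mm. I'll turn the tool to close across the rack and head for the bushing.

Request:
carry_out(commands=[{"translation": [0,0,0],"spin": -0.9,"fingers": 1},{"translation": [0,0,0],"spin": -0.9,"fingers": 1},{"translation": [0,0,0],"spin": -0.9,"fingers": 1},{"translation": [0,0,0],"spin": -0.9,"fingers": 1},{"translation": [0,0,0],"spin": -0.9,"fingers": 1},{"translation": [0,0,0],"spin": -0.9,"fingers": 1},{"translation": [0,0,0],"spin": -0.9,"fingers": 1},{"translation": [0,0,0],"spin": 0,"fingers": 1}])

```text
time_s: 1.25
position: [0.1859, -0.5175, 0.2481]
orientation: [0.0, -0.66, 0.751, 0.0]
ft_force: [0.5, -1.4, 0.2]
opening: 1.003
finger_force: 0.0
```

Request:
carry_out(commands=[{"translation": [-0.9,-0.35,0],"spin": 0,"fingers": 1},{"translation": [-0.9,-0.35,0],"spin": 0,"fingers": 1},{"translation": [-0.9,-0.35,0],"spin": 0,"fingers": 1},{"translation": [-0.9,-0.35,0],"spin": 0,"fingers": 1},{"translation": [-0.9,-0.35,0],"spin": 0,"fingers": 1},{"translation": [-0.9,-0.35,0],"spin": 0,"fingers": 1},{"translation": [-0.9,-0.35,0],"spin": 0,"fingers": 1},{"translation": [-0.9,-0.35,0],"spin": 0,"fingers": 1},{"translation": [-0.9,-0.35,0],"spin": 0,"fingers": 1},{"translation": [-0.9,-0.35,0],"spin": 0,"fingers": 1}])

```text
time_s: 2.5
position: [0.3706, -0.1769, 0.2484]
orientation: [0.0, -0.66, 0.752, -0.0]
ft_force: [0.1, -0.8, -0.7]
opening: 1.002
finger_force: 0.0
```

Request:
carry_out(commands=[{"translation": [-0.9,-0.35,0.5],"spin": 0,"fingers": 1},{"translation": [-0.9,-0.35,0.5],"spin": 0,"fingers": 1},{"translation": [-0.9,-0.35,0.5],"spin": 0,"fingers": 1},{"translation": [-0.9,-0.35,0.5],"spin": 0,"fingers": 1},{"translation": [-0.8,-0.3,0],"spin": 0,"fingers": 1},{"translation": [0,0,0],"spin": 0,"fingers": 1},{"translation": [0,0,0],"spin": 0,"fingers": 1}])

```text
time_s: 3.38
position: [0.4596, -0.0122, 0.1683]
orientation: [-0.0, -0.66, 0.751, 0.0]
ft_force: [0.5, -0.3, 0.8]
opening: 1.0
finger_force: 0.0
```

Request:
carry_out(commands=[{"translation": [-0.36,-0.03,0],"spin": 0,"fingers": 0.7},{"translation": [0,0,0.5],"spin": 0,"fingers": 0.7},{"translation": [0,0,0.5],"spin": 0,"fingers": 0.7},{"translation": [0,0,0.5],"spin": 0,"fingers": 0.7},{"translation": [0,0,0.5],"spin": 0,"fingers": 0.7},{"translation": [0,0,0.3],"spin": 0,"fingers": 0.7},{"translation": [0,0,0.2],"spin": 0,"fingers": 0.7},{"translation": [0,0,0],"spin": 0,"fingers": 0.7},{"translation": [0,0,0],"spin": 0,"fingers": 0.7}])

```text
time_s: 4.5
position: [0.4634, 0.0021, 0.0689]
orientation: [0.001, -0.661, 0.75, -0.0]
ft_force: [0.7, -0.1, 0.3]
opening: 0.696
finger_force: 0.0
```

```bash
python3 - <<'E'
from h import *
c=capture("side"); b=c["img"][190:310,180:300]; a=capture("top")["img"][180:250,280:370]
cv2.imwrite("pics/g1.png",np.hstack([cv2.resize(b,(500,500),interpolation=2)])[:,:,::-1])
print(state()["position"])
E
```

```text
[0.4632962  0.00212667 0.06885462]
```

View pics/g1.png

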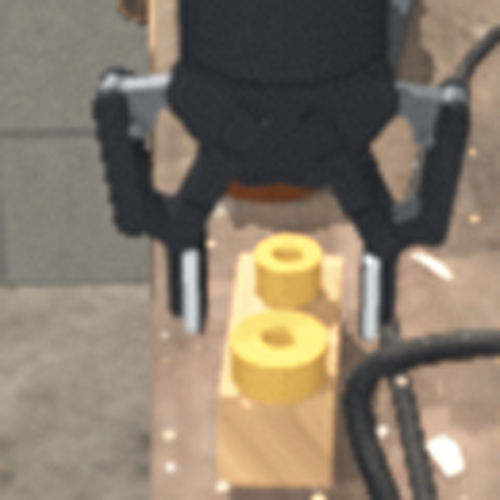

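The fingers straddle the larger head evenly (tips at crop columns 188 and 372, head centre 280), with tips just above its top. Lower and close.

Request:
carry_out(commands=[{"translation": [0,0,0.18],"spin": 0,"fingers": 0.65},{"translation": [0,0,0.18],"spin": 0,"fingers": 0.6},{"translation": [0,0,0],"spin": 0,"fingers": 0.55},{"translation": [0,0,0],"spin": 0,"fingers": 0.5},{"translation": [0,0,0],"spin": 0,"fingers": 0.46},{"translation": [0,0,0],"spin": 0,"fingers": 0.42},{"translation": [0,0,0],"spin": 0,"fingers": 0.38},{"translation": [0,0,0],"spin": 0,"fingers": 0.3}], grip_force=30)

```text
time_s: 5.6
position: [0.4628, 0.002, 0.0542]
orientation: [0.0, -0.661, 0.75, -0.0]
ft_force: [-3.5, 0.2, 5.6]
opening: 0.428
finger_force: 30.0
```

Request:
carry_out(commands=[{"translation": [0,0,0],"spin": 0,"fingers": 0.2},{"translation": [0,0,0],"spin": 0,"fingers": 0.2},{"translation": [0,0,-0.1],"spin": 0,"fingers": 0.2},{"translation": [0,0,-0.3],"spin": 0,"fingers": 0.2},{"translation": [0,0,-0.6],"spin": 0,"fingers": 0.2},{"translation": [0,0,-0.9],"spin": 0,"fingers": 0.2},{"translation": [0,0,-0.9],"spin": 0,"fingers": 0.2},{"translation": [0,0,0],"spin": 0,"fingers": 0.2},{"translation": [0,0,0],"spin": 0,"fingers": 0.2}], grip_force=100)

```text
time_s: 6.72
position: [0.4625, 0.0021, 0.1656]
orientation: [-0.0, -0.661, 0.75, 0.0]
ft_force: [0.4, -0.3, -2.1]
opening: 0.404
finger_force: 99.9
```

```bash
python3 - <<'E'
from h import *
c=capture("side"); b=c["img"][130:290,160:340]
cv2.imwrite("pics/g2.png",cv2.resize(b,(720,640-40),interpolation=2)[:,:,::-1])
s=state();p=np.array(s["position"]);print(p,s["ft_force"],s["torque"],s["orientation"])
for dz in(0,-.017): print(((proj(c,p+[0,0,dz])[0]-[160,130])*[4,3.75]).round(1))
E
```

```text
[0.46217236 0.00195661 0.16509075] [ 0.0200136   0.03439978 -1.6017479 ] [ 0.03126363 -0.00887004 -0.01735604] [-6.49613457e-04 -6.60934005e-01  7.50443552e-01  5.43515296e-04]
[346.5 291.8]
[346.4 329. ]
```

View pics/g2.png

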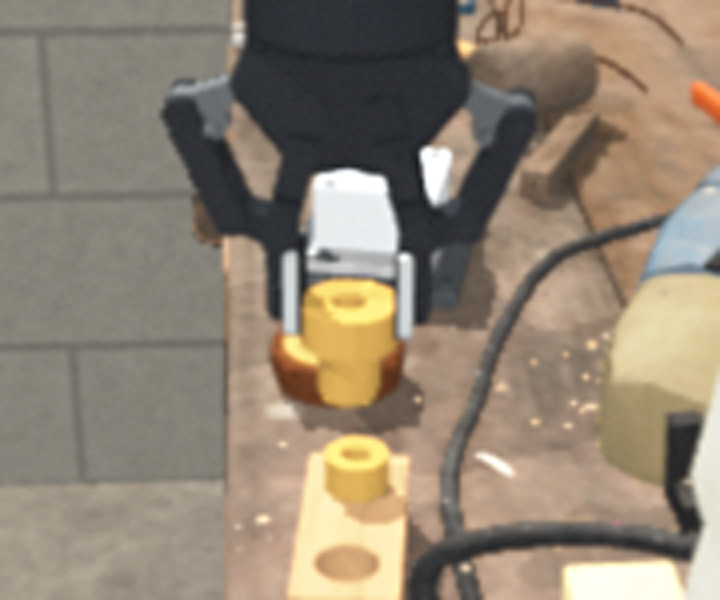

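The bushing is held upright and centred between the pads (hole at 348, pads at 290/405). Carry it over the bore.

Request:
carry_out(commands=[{"translation": [-0.5,0,0],"spin": 0,"fingers": 0.2},{"translation": [-0.9,0,0],"spin": 0,"fingers": 0.2},{"translation": [-0.9,0,0],"spin": 0,"fingers": 0.2},{"translation": [-0.9,0,0],"spin": 0,"fingers": 0.2},{"translation": [-0.9,0,0],"spin": 0,"fingers": 0.2},{"translation": [-0.9,0,0],"spin": 0,"fingers": 0.2},{"translation": [-0.9,0,0],"spin": 0,"fingers": 0.2},{"translation": [-0.9,0,0],"spin": 0,"fingers": 0.2},{"translation": [-0.9,0,0],"spin": 0,"fingers": 0.2},{"translation": [-0.8,0.13,0],"spin": 0,"fingers": 0.2}])

```text
time_s: 8.02
position: [0.5002, 0.3407, 0.1641]
orientation: [-0.002, -0.661, 0.75, -0.0]
ft_force: [0.7, 0.8, -1.9]
opening: 0.403
finger_force: 99.9
```

Request:
carry_out(commands=[{"translation": [-0.5,0,0],"spin": 0,"fingers": 0.2},{"translation": [-0.31,0,0.5],"spin": 0,"fingers": 0.2},{"translation": [0,0,0.4],"spin": 0,"fingers": 0.2},{"translation": [0,0,0],"spin": 0,"fingers": 0.2},{"translation": [0,0,0],"spin": 0,"fingers": 0.2},{"translation": [0,0,0],"spin": 0,"fingers": 0.2}])

```text
time_s: 8.78
position: [0.5051, 0.3719, 0.1309]
orientation: [0.001, -0.661, 0.751, 0.0]
ft_force: [-0.3, -0.2, -1.5]
opening: 0.402
finger_force: 99.9
```

```bash
python3 - <<'E'
from h import *
c=capture("side"); b=c["img"][130:230,200:320]
cv2.imwrite("pics/g3.png",cv2.resize(b,(720,600),interpolation=2)[:,:,::-1])
s=state();p=np.array(s["position"]);print(p,s["ft_force"],s["torque"])
f=lambda P:((proj(c,P)-[200,130])*6).round(1)
t=np.linspace(0,2*np.pi,5)[:4]
ring=lambda C,r:np.c_[C[0]+r*np.cos(t),C[1]+r*np.sin(t),np.full(4,C[2])]
print("noseend",f(ring(p-[0,0,.0462],.0105)).tolist()); print("bore",f(ring([.5038,.3721,.06],.013)).tolist())
print("bore0/TCP",f([.5038,.3721,.06]),f(p),f(p-[0,0,.0022]))
E
```

```text
[0.50503401 0.37200646 0.13080721] [-0.81339844  0.17878922 -0.90538937] [-0.03029532 -0.01151978 -0.0109602 ]
noseend [[365.0, 207.0], [336.1, 197.3], [311.0, 207.8], [340.0, 217.7]]
bore [[367.2, 265.1], [331.7, 252.7], [301.0, 266.3], [336.5, 279.0]]
bore0/TCP [[334.1 265.7]] [[339.5  94.6]] [[339.4 100.1]]
```

View pics/g3.png

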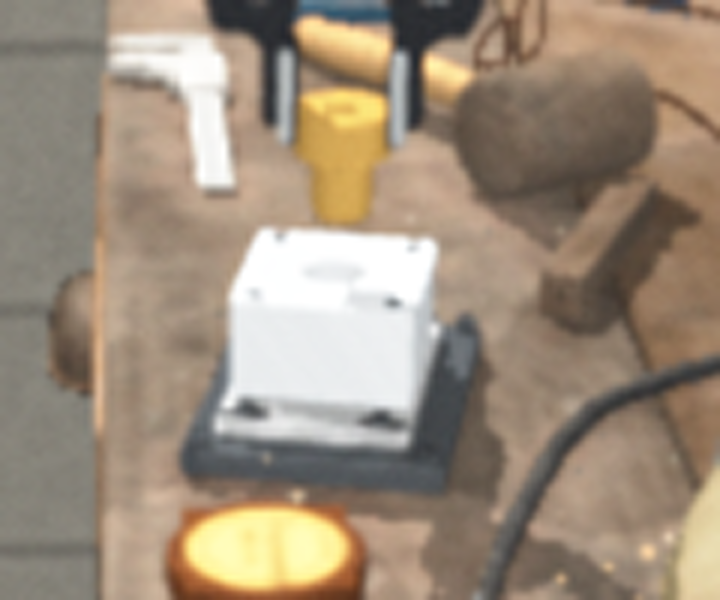

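Side view: nose centred at about column 344 with its end at row 222, bore at (334.5,270). So the bushing looks a little too far in +x; I'll measure that properly by code.

```bash
python3 - <<'E'
from h import *
c=capture("side"); im=c["img"].astype(float)
s=state();p=np.array(s["position"]);print(p)
# brass weight: low blue vs red, relative to hue of background
R,G,B=im[...,0],im[...,1],im[...,2]; m=((R-B)>95)&(R>120)
for r in range(143,171):
    x=np.where(m[r,245:270])[0]+245
    if len(x): print(r,x.min(),x.max(),(x.min()+x.max())/2)
f=lambda P:proj(c,P).round(2)
print("pred axis nose mid,shoulder,top",f([p-[0,0,.0362],p-[0,0,.0202],p-[0,0,.0022]]))
# bore: dark patch within the white top
g=im[167:185,240:275].mean(2); print(g[:,8:28].astype(int))
E
```

```text
[0.50493407 0.37204273 0.13068768]
145 252 261 256.5
146 250 263 256.5
147 250 263 256.5
148 250 263 256.5
149 250 263 256.5
150 250 263 256.5
151 250 263 256.5
152 250 263 256.5
153 250 263 256.5
154 250 263 256.5
155 250 263 256.5
156 251 263 257.0
157 252 261 256.5
158 252 261 256.5
159 252 261 256.5
160 252 261 256.5
161 252 261 256.5
162 252 261 256.5
163 253 261 257.0
164 253 260 256.5
165 253 260 256.5
166 254 259 256.5
pred axis nose mid,shoulder,top [[256.35 160.6 ]
 [256.43 154.12]
 [256.53 146.73]]
[[166 167 162 160 156 151 142 145 139 135 135 135 138 146 150 154 157 158
  156 159]
 [221 226 216 213 216 211 198 195 191 182 168 163 156 158 163 162 159 159
  157 157]
 [254 255 255 255 255 255 253 252 252 251 245 240 231 230 232 230 223 222
  221 211]
 [255 255 255 255 255 255 255 255 255 255 255 255 255 255 255 255 255 255
  255 253]
 [255 254 254 254 255 255 254 254 255 255 255 255 255 255 255 255 255 255
  255 248]
 [254 254 254 254 254 254 254 254 254 254 254 255 255 255 255 255 255 255
  255 254]
 [254 254 254 253 251 249 247 248 248 250 251 253 254 255 255 255 255 255
 
[... 245 characters left out ...]
 255 255
  255 255]
 [254 254 254 254 254 253 252 252 252 250 242 252 255 255 255 255 255 255
  255 255]
 [254 254 254 255 255 255 254 255 255 253 240 240 243 245 245 246 246 250
  255 255]
 [254 254 254 255 255 255 255 255 255 248 230 227 228 228 229 227 215 207
  241 255]
 [253 253 254 254 255 255 255 255 254 243 232 228 228 229 228 220 175 139
  174 233]
 [244 244 244 246 247 248 249 251 250 245 244 237 233 231 232 230 214 198
  211 225]
 [236 235 236 235 237 238 240 240 241 240 241 239 237 238 238 238 236 236
  238 236]
 [236 235 235 236 236 237 237 238 239 238 238 238 238 239 239 240 239 239
  240 239]
 [236 236 236 236 235 236 237 238 238 238 238 237 238 239 239 240 238 238
  239 239]]
```

Column error between the held nose and its predicted position is below 0.2 px, so I'll shift x by about -1.5 mm and descend slowly.

Request:
carry_out(commands=[{"translation": [0,0.04,0.2],"spin": 0,"fingers": 0.2},{"translation": [0,0,0.2],"spin": 0,"fingers": 0.2},{"translation": [0,0,0.1],"spin": 0,"fingers": 0.2},{"translation": [0,0,0.03],"spin": 0,"fingers": 0.2},{"translation": [0,0,0.03],"spin": 0,"fingers": 0.2},{"translation": [0,0,0],"spin": 0,"fingers": 0.2},{"translation": [0,0,0],"spin": 0,"fingers": 0.2}])

```text
time_s: 9.75
position: [0.5032, 0.3724, 0.1077]
orientation: [0.0, -0.661, 0.75, 0.0]
ft_force: [-0.3, 0.6, -1.8]
opening: 0.402
finger_force: 99.9
```

Request:
carry_out(commands=[{"translation": [0,0,0.02],"spin": 0,"fingers": 0.2},{"translation": [0,0,0.02],"spin": 0,"fingers": 0.2},{"translation": [0,0,0.02],"spin": 0,"fingers": 0.2},{"translation": [0,0,0],"spin": 0,"fingers": 0.2}])

```text
time_s: 10.25
position: [0.503, 0.3722, 0.1049]
orientation: [-0.0, -0.661, 0.75, -0.0]
ft_force: [0.8, 0.7, -2.1]
opening: 0.401
finger_force: 99.9
```

Request:
carry_out(commands=[{"translation": [0,0,0.02],"spin": 0,"fingers": 0.2},{"translation": [0,0,0.02],"spin": 0,"fingers": 0.2},{"translation": [0,0,0],"spin": 0,"fingers": 0.2}])

```text
time_s: 10.62
position: [0.503, 0.3723, 0.1034]
orientation: [-0.0, -0.661, 0.75, 0.0]
ft_force: [-0.9, 0.2, -1.2]
opening: 0.398
finger_force: 99.9
```

Request:
carry_out(commands=[{"translation": [0,0,0.02],"spin": 0,"fingers": 0.2},{"translation": [0,0,0.02],"spin": 0,"fingers": 0.2},{"translation": [0,0,0],"spin": 0,"fingers": 0.2}])

```text
time_s: 11.0
position: [0.503, 0.3723, 0.1018]
orientation: [-0.0, -0.661, 0.75, 0.0]
ft_force: [0.3, -1.0, -2.0]
opening: 0.401
finger_force: 99.9
```

Free entry at about 4.4 mm depth. Continue slowly to the springs.

Request:
carry_out(commands=[{"translation": [0,0,0.02],"spin": 0,"fingers": 0.2},{"translation": [0,0,0.02],"spin": 0,"fingers": 0.2},{"translation": [0,0,0.02],"spin": 0,"fingers": 0.2},{"translation": [0,0,0],"spin": 0,"fingers": 0.2}])

```text
time_s: 11.5
position: [0.5031, 0.3723, 0.0994]
orientation: [-0.0, -0.661, 0.75, 0.0]
ft_force: [-0.0, 0.3, -0.7]
opening: 0.402
finger_force: 99.9
```

Request:
carry_out(commands=[{"translation": [0,0,0.02],"spin": 0,"fingers": 0.2},{"translation": [0,0,0.02],"spin": 0,"fingers": 0.2},{"translation": [0,0,0.02],"spin": 0,"fingers": 0.2},{"translation": [0,0,0],"spin": 0,"fingers": 0.2}])

```text
time_s: 12.0
position: [0.5031, 0.3723, 0.097]
orientation: [-0.0, -0.661, 0.75, 0.0]
ft_force: [0.2, -0.3, -1.7]
opening: 0.403
finger_force: 99.8
```

Request:
carry_out(commands=[{"translation": [0,0,0.02],"spin": 0,"fingers": 0.2},{"translation": [0,0,0.02],"spin": 0,"fingers": 0.2},{"translation": [0,0,0.02],"spin": 0,"fingers": 0.2}], grip_force=120)

```text
time_s: 12.38
position: [0.5031, 0.3724, 0.0948]
orientation: [0.0, -0.661, 0.75, 0.0]
ft_force: [0.7, 1.1, 0.8]
opening: 0.397
finger_force: 119.6
```

Request:
carry_out(commands=[{"translation": [0,0,0.02],"spin": 0,"fingers": 0.2},{"translation": [0,0,0.02],"spin": 0,"fingers": 0.2}])

```text
time_s: 12.62
position: [0.5033, 0.3729, 0.0935]
orientation: [0.001, -0.661, 0.75, 0.0]
ft_force: [-0.7, 1.6, 2.3]
opening: 0.396
finger_force: 119.9
```

Request:
carry_out(commands=[{"translation": [0,0,0.02],"spin": 0,"fingers": 0.2},{"translation": [0,0,0.02],"spin": 0,"fingers": 0.2}])

```text
time_s: 12.88
position: [0.5033, 0.3729, 0.0926]
orientation: [0.001, -0.661, 0.75, 0.0]
ft_force: [-3.2, 1.8, 6.8]
opening: 0.394
finger_force: 120.5
```

Request:
carry_out(commands=[{"translation": [0,0,0.02],"spin": 0,"fingers": 0.2},{"translation": [0,0,0.02],"spin": 0,"fingers": 0.2}])

```text
time_s: 13.12
position: [0.5035, 0.373, 0.0917]
orientation: [0.001, -0.661, 0.75, -0.0]
ft_force: [-4.0, 1.1, 10.0]
opening: 0.393
finger_force: 120.8
```

Request:
carry_out(commands=[{"translation": [0,0.01,0.02],"spin": 0,"fingers": 0.2},{"translation": [0,0,0.02],"spin": 0,"fingers": 0.2}])

```text
time_s: 13.38
position: [0.5036, 0.3731, 0.0907]
orientation: [0.002, -0.661, 0.75, -0.0]
ft_force: [-3.5, 0.7, 12.8]
opening: 0.393
finger_force: 121.1
```

Request:
carry_out(commands=[{"translation": [0,0,0.02],"spin": 0,"fingers": 0.2},{"translation": [0,0,0.02],"spin": 0,"fingers": 0.2}])

```text
time_s: 13.62
position: [0.5039, 0.3732, 0.0898]
orientation: [0.002, -0.661, 0.75, -0.0]
ft_force: [-4.3, 0.4, 13.5]
opening: 0.396
finger_force: 121.4
```

Request:
carry_out(commands=[{"translation": [0,0.01,0.02],"spin": 0,"fingers": 0.2},{"translation": [0,0,0.02],"spin": 0,"fingers": 0.2}])

```text
time_s: 13.88
position: [0.5039, 0.3732, 0.0884]
orientation: [0.003, -0.661, 0.75, -0.001]
ft_force: [-1.6, -0.3, 9.3]
opening: 0.393
finger_force: 121.4
```

Request:
carry_out(commands=[{"translation": [0,0,0.02],"spin": 0,"fingers": 0.2},{"translation": [0,0,0.02],"spin": 0,"fingers": 0.2}])

```text
time_s: 14.12
position: [0.5038, 0.3731, 0.0861]
orientation: [0.002, -0.661, 0.75, -0.001]
ft_force: [-0.8, 0.7, 10.8]
opening: 0.392
finger_force: 121.4
```

Request:
carry_out(commands=[{"translation": [0,0,0.02],"spin": 0,"fingers": 0.2},{"translation": [0,0,0.02],"spin": 0,"fingers": 0.2},{"translation": [0,0,0.02],"spin": 0,"fingers": 0.2}])

```text
time_s: 14.5
position: [0.5038, 0.3731, 0.0838]
orientation: [0.002, -0.661, 0.75, -0.001]
ft_force: [-1.1, -0.0, 11.4]
opening: 0.397
finger_force: 121.4
```

Request:
carry_out(commands=[{"translation": [0,0,0.02],"spin": 0,"fingers": 0.2},{"translation": [0,0,0.01],"spin": 0,"fingers": 0.2}])

```text
time_s: 14.75
position: [0.5038, 0.3731, 0.0825]
orientation: [0.002, -0.661, 0.75, -0.001]
ft_force: [-2.2, -0.3, 10.8]
opening: 0.396
finger_force: 121.4
```

Request:
carry_out(commands=[{"translation": [0,0,0.015],"spin": 0,"fingers": 0.2},{"translation": [0,0,0.015],"spin": 0,"fingers": 0.2}])

```text
time_s: 15.0
position: [0.5038, 0.3732, 0.0814]
orientation: [0.002, -0.661, 0.75, -0.001]
ft_force: [-2.4, 0.1, 10.4]
opening: 0.391
finger_force: 121.4
```

Request:
carry_out(commands=[{"translation": [0,0,0.015],"spin": 0,"fingers": 0.2},{"translation": [0,0,0],"spin": 0,"fingers": 0.2}])

```text
time_s: 15.25
position: [0.5038, 0.3732, 0.0808]
orientation: [0.002, -0.661, 0.75, -0.001]
ft_force: [-0.6, 0.2, 12.0]
opening: 0.396
finger_force: 121.4
```

Request:
carry_out(commands=[{"translation": [0,0,0.015],"spin": 0,"fingers": 0.2},{"translation": [0,0,0],"spin": 0,"fingers": 0.2}])

```text
time_s: 15.5
position: [0.5038, 0.3732, 0.0807]
orientation: [0.003, -0.661, 0.75, -0.001]
ft_force: [-2.6, 0.2, 13.4]
opening: 0.394
finger_force: 121.9
```

Request:
carry_out(commands=[{"translation": [0,0,0.015],"spin": 0,"fingers": 0.2},{"translation": [0,0,0],"spin": 0,"fingers": 0.2}])

```text
time_s: 15.75
position: [0.5039, 0.3732, 0.0808]
orientation: [0.003, -0.661, 0.75, -0.001]
ft_force: [-3.5, -1.0, 17.4]
opening: 0.393
finger_force: 122.2
```

The height has stopped at 0.0808 while the force climbs, so the shoulder is bottoming. Press a little more, staying below 30 N.

Request:
carry_out(commands=[{"translation": [0,0,0.015],"spin": 0,"fingers": 0.2},{"translation": [0,0,0],"spin": 0,"fingers": 0.2}])

```text
time_s: 16.0
position: [0.5038, 0.3732, 0.0807]
orientation: [0.003, -0.661, 0.75, -0.001]
ft_force: [-4.5, -0.4, 20.2]
opening: 0.394
finger_force: 122.5
```

Request:
carry_out(commands=[{"translation": [0,0,0.012],"spin": 0,"fingers": 0.2},{"translation": [0,0,0],"spin": 0,"fingers": 0.2}])

```text
time_s: 16.25
position: [0.5039, 0.3732, 0.0807]
orientation: [0.003, -0.662, 0.75, -0.001]
ft_force: [-6.7, -1.6, 22.5]
opening: 0.397
finger_force: 122.8
```

Request:
carry_out(commands=[{"translation": [0,0.02,0],"spin": 0,"fingers": 0.2},{"translation": [0,0,0],"spin": 0,"fingers": 0.2},{"translation": [0,0,0],"spin": 0,"fingers": 0.2}])

```text
time_s: 16.62
position: [0.5038, 0.3732, 0.0807]
orientation: [0.003, -0.662, 0.75, -0.001]
ft_force: [-3.3, -2.7, 20.6]
opening: 0.392
finger_force: 122.6
```

Request:
carry_out(commands=[{"translation": [0,0,0],"spin": 0,"fingers": 0.3},{"translation": [0,0,0],"spin": 0,"fingers": 0.3},{"translation": [0,0,0],"spin": 0,"fingers": 0.3}], grip_force=40)

```text
time_s: 17.0
position: [0.5038, 0.3732, 0.0807]
orientation: [0.003, -0.662, 0.75, -0.001]
ft_force: [-3.3, -1.8, 21.1]
opening: 0.396
finger_force: 122.6
```

Request:
carry_out(commands=[{"translation": [0,0,-0.03],"spin": 0,"fingers": 0.3},{"translation": [0,0,-0.02],"spin": 0,"fingers": 0.3},{"translation": [0,0,0],"spin": 0,"fingers": 0.3}], grip_force=20)

```text
time_s: 17.38
position: [0.5037, 0.3732, 0.0808]
orientation: [0.003, -0.661, 0.75, -0.001]
ft_force: [1.3, -0.4, 11.0]
opening: 0.393
finger_force: 121.8
```

Request:
carry_out(commands=[{"translation": [0,0,0],"spin": 0,"fingers": 0.42},{"translation": [0,0,0],"spin": 0,"fingers": 0.46},{"translation": [0,0,0],"spin": 0,"fingers": 0.5},{"translation": [0,0,0],"spin": 0,"fingers": 0.6},{"translation": [0,0,0],"spin": 0,"fingers": 0.7},{"translation": [0,0,0],"spin": 0,"fingers": 0.7}])

```text
time_s: 18.12
position: [0.5013, 0.3723, 0.0775]
orientation: [-0.0, -0.661, 0.75, -0.0]
ft_force: [1.0, -0.0, -0.2]
opening: 0.696
finger_force: 0.0
```

Request:
carry_out(commands=[{"translation": [0,0,-0.3],"spin": 0,"fingers": 0.7},{"translation": [0,0,-0.7],"spin": 0,"fingers": 0.7},{"translation": [0,0,-0.9],"spin": 0,"fingers": 0.7},{"translation": [0,0,-0.9],"spin": 0,"fingers": 0.7},{"translation": [0,0,-0.9],"spin": 0,"fingers": 0.7},{"translation": [0.9,0,0],"spin": 0,"fingers": 0.7},{"translation": [0.9,0,0],"spin": 0,"fingers": 0.7},{"translation": [0.9,0,0],"spin": 0,"fingers": 0.7},{"translation": [0.9,0,0],"spin": 0,"fingers": 0.7},{"translation": [0,0,0],"spin": 0,"fingers": 0.7}])

```text
time_s: 19.38
position: [0.4833, 0.2279, 0.2275]
orientation: [0.001, -0.66, 0.751, -0.0]
ft_force: [0.5, -0.3, 0.3]
opening: 0.696
finger_force: 0.0
```

```bash
python3 - <<'E'
from h import *
c=capture("side"); b=c["img"][150:215,225:285]; t=capture("top"); a=t["img"][168:233,145:205]
cv2.imwrite("pics/end.png",np.hstack([cv2.resize(i,None,fx=6,fy=6,interpolation=2) for i in(b,a)])[:,:,::-1])
s=state();print(s["position"],s["ft_force"])
t2=np.linspace(0,2*np.pi,60)
for ctr in([.5038,.3725],):
  for z,r in((.060,.019),(.078,.019)):
    P=np.c_[ctr[0]+r*np.cos(t2),ctr[1]+r*np.sin(t2),np.full(60,z)]
    for n,cam,o in(("side",c,[225,150]),("top",t,[145,168])):
        q=(proj(cam,P)-o)*6+2.5; print(n,z,q.min(0).round(),q.max(0).round())
E
```

```text
[0.48355046 0.2297293  0.22675078] [ 0.00653034  0.63411599 -0.18714325]
side 0.06 [138. 129.] [235. 167.]
top 0.06 [125. 152.] [222. 250.]
side 0.078 [138.  87.] [236. 124.]
top 0.078 [114. 149.] [213. 249.]
```

View pics/end.png

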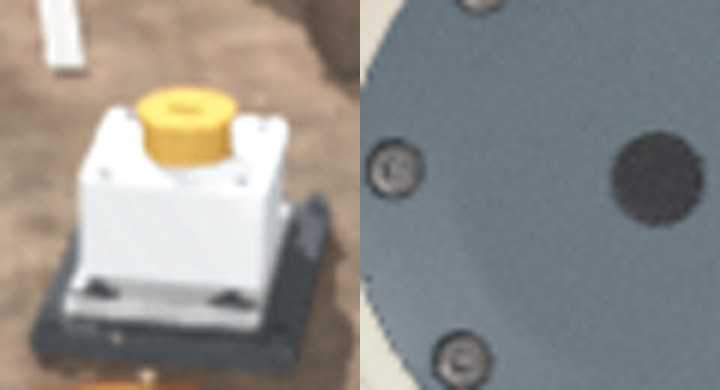

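The bushing sits in the block, but I want a sharper check for seating and tilt. I'll clear the arm from the top view and measure.

Request:
carry_out(commands=[{"translation": [0.9,0.9,0],"spin": 0,"fingers": 0.7},{"translation": [0.9,0.9,0],"spin": 0,"fingers": 0.7},{"translation": [0.9,0.5,0],"spin": 0,"fingers": 0.7},{"translation": [0.5,0,0],"spin": 0,"fingers": 0.7},{"translation": [0,0,0],"spin": 0,"fingers": 0.7}])

```text
time_s: 20.1
position: [0.3764, 0.1142, 0.2263]
orientation: [0.001, -0.661, 0.751, -0.0]
ft_force: [0.5, -0.2, -0.0]
opening: 0.699
finger_force: 0.0
```

```bash
python3 - <<'E'
from h import *
c=capture("side"); t=capture("top")
def brass(im): im=im.astype(float); return np.clip((im[...,0]-im[...,2])/150,0,1)
def sil(cam,ctr,tilt=(0,0),lift=0,S=8,box=None):
    # rendered head silhouette, supersampled
    a=np.linspace(0,2*np.pi,90); P=[]
    for z in(0,.018):
        P.append(np.c_[.019*np.cos(a),.019*np.sin(a),np.full(90,z)])
    P=np.vstack(P)@Ro.from_euler("xy",[*tilt,]).as_matrix().T+[ctr[0],ctr[1],.06+lift]
    q=(proj(cam,P)-[box[0]-.5,box[1]-.5])*S
    m=np.zeros(((box[3]-box[1])*S,(box[2]-box[0])*S),np.uint8)
    cv2.fillConvexPoly(m,cv2.convexHull(q.astype(np.float32)).astype(np.int32),1)
    return cv2.resize(m.astype(np.float32),(box[2]-box[0],box[3]-box[1]),interpolation=cv2.INTER_AREA)
bs=(243,158,270,183); 
B=brass(c["img"])[bs[1]:bs[3],bs[0]:bs[2]]
np.set_printoptions(linewidth=200)
print((B*99).astype(int))
print((sil(c,(.5038,.3725),box=bs)*99).astype(int))
save(t,"pics/end2.png",(145,170,205,230),9)
E
```

```text
[[31 29 30 29 30 29 29 29 29 31 32 31 31 31 31 33 34 34 34 34 31 31 31 31 33 33 34]
 [33 31 29 30 30 30 31 31 30 31 31 32 31 30 31 33 33 34 33 33 33 31 32 32 34 35 34]
 [33 32 31 31 30 30 32 31 31 31 31 33 32 29 31 33 34 34 34 34 33 33 33 33 34 34 33]
 [33 32 31 29 30 29 29 31 30 32 32 33 32 32 31 32 33 34 34 34 34 34 34 34 33 34 33]
 [33 32 31 30 29 28 29 28 30 31 31 33 32 33 31 32 33 34 35 35 34 34 33 33 34 33 34]
 [32 32 30 30 29 29 28 28 29 31 31 31 31 31 31 32 33 33 34 34 34 33 33 33 33 34 33]
 [30 29 31 30 31 31 29 31 40 44 50 56 58 58 57 54 50 42 38 33 33 31 33 33 31 32 31]
 [31 30 31 30 30 33 43 58 67 71 75 77 77 75 77 77 75 72 66 53 39 34 32 33 32 31 30]
 [30 31 31 31 34 55 71 76 75 76 77 79 77 77 76 76 77 77 77 75 67 42 32 31 31 29 30]
 [25 22 21 26 44 73 77 75 75 76 87 88 88 85 84 81 76 75 76 77 77 57 31 29 31 31 30]
 [ 7  0  1 12 34 74 79 75 74 79 88 88 89 89 89 88 79 75 75 79 82 63 33 31 31 31 31]
 [ 0  0  0  0 10 66 85 78 75 76 78 76 82 85 84 81 77 77 80 85 77 31  5  3  7 15 17]
 [ 0  0  0  0  0 42 90 87 83 81 79 77 80 80 81 81 79 82 90 91 45  0  0  0  0  0  0]
 [ 0  0 
[... 2401 characters left out ...]
99 99 99 37  0  0  0  0  0]
 [ 0  0  0  0  0 68 99 99 99 99 99 99 99 99 99 99 99 99 99 99 97 12  0  0  0  0  0]
 [ 0  0  0  0  0  1 52 95 99 99 99 99 99 99 99 99 99 99 99 86 24  0  0  0  0  0  0]
 [ 0  0  0  0  0  0  0  9 37 61 83 94 99 99 99 91 80 55 27  3  0  0  0  0  0  0  0]
 [ 0  0  0  0  0  0  0  0  0  0  0  0  0  0  0  0  0  0  0  0  0  0  0  0  0  0  0]
 [ 0  0  0  0  0  0  0  0  0  0  0  0  0  0  0  0  0  0  0  0  0  0  0  0  0  0  0]
 [ 0  0  0  0  0  0  0  0  0  0  0  0  0  0  0  0  0  0  0  0  0  0  0  0  0  0  0]
 [ 0  0  0  0  0  0  0  0  0  0  0  0  0  0  0  0  0  0  0  0  0  0  0  0  0  0  0]
 [ 0  0  0  0  0  0  0  0  0  0  0  0  0  0  0  0  0  0  0  0  0  0  0  0  0  0  0]]
```

View pics/end2.png

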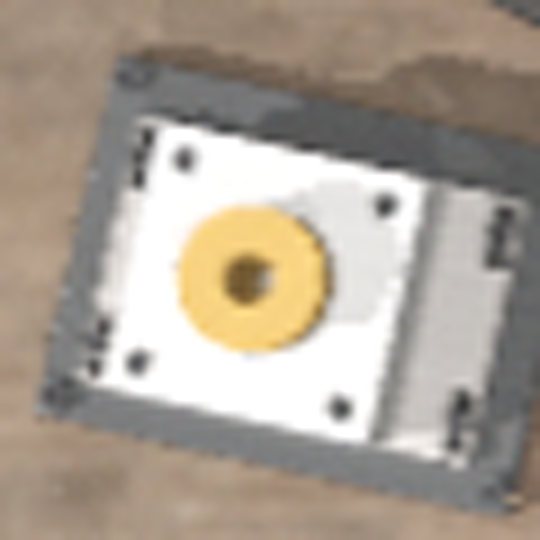

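The top and bottom arcs of the head match the model of a seated head to about 0.2 px. Their centres agree, so tilt is under about 0.5°. The top view shows the head in the middle of the block, at (253,279) among its four screws. The hard stop by force backs this up. Hand it in.

```bash
python3 -c "
from bench import finish_job; print(finish_job())"
```

```text
the job is handed in; nothing more can be done
None
```

I pressed the larger bushing into the guide block until it hit a hard stop at about 22 N, then let go of it and handed the job in at about 20 s; the images show the head level on the block to within about 0.5°, and the arm touched none of the bystanders.

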